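# Find the pitch-comb leaf that meshes with the spindle thread

## Robot

A 6-joint arm with a two-finger parallel gripper is mounted at the origin on the work surface. World frame = base frame: x ahead of the robot, y to its left, z up, the work surface at z = 0. Lengths are in m, angles in rad, forces in N, time in s.
With the tool pointing down it reaches from about 0.275 to 0.725 m from the base axis. Payload 5.6 kg.
Tool frame: the origin (TCP) lies at the very end of the fingers, on their centre line; the grasp point (between the pads) lies 19 mm behind it; z points along the fingers, y is the direction in which the jaws open and shut (so a half turn about z gives the same grasp; the last joint's range is limited). The gripper opens to 85 mm and grips with 20 to 120 N. Pads are 22 mm wide; open, the fingers measure 114 mm over their backs; the gripper's body (76 mm by 85 mm) begins 54 mm behind the grasp point. The pads swing forward as they close: fully open they stand 13 mm farther back than shut.
Start: joints at [1.614, 0.255, 0.108, 0, -1.424, -0.285], TCP at [0.132, 0.534, 0.195] pointing down, gripper open.
Joint ranges: [-2.95, 2.95], [-1.21, 1.97], [-1.09, 1.5], [-2.87, 1.71], [-2.94, -0.07], [-3.05, 3.05]. Speed limits (rad/s): [2.57, 2.57, 3.14, 3.14, 3.14, 3.14].

## Interface

Orientations are given as a rotation vector (axis times angle).
In Python, from rig import env gives the robot as it stands.
- The arm moves only by the tool arm_command, never from a script. Its argument "increments" is a list of rows, each a list of 7 numbers: the shift along the tool's x, y, z in units of 30 mm (1.0 is 30 mm), then the turn, a rotation vector about the tool's x, y, z in units of 5 degrees (1.0 is 5 degrees), then the gripper command: -1 is fully open, 1 is shut, values between are in proportion. In form: [[tx, ty, tz, rx, ry, rz, gripper], ...]. A call has exactly 5 rows; each row is the pose to reach, as a shift and turn from the pose measured when the call began, along the tool's axes at that moment; what a row does not reach only later rows make up. A row lasts 1/12 s, in which the tool goes at most 41.7 mm and 7.16 degrees, less where a joint would pass 70% of its speed; a pose out of reach is approached as far as the arm can. A call with a gripper value outside its range is refused whole. The fingers move at their own pace and stop on an object; "newtons" is the grip in N (left out, the last holds). Time passes only in rows, so rows that repeat a pose let the fingers close, or fill a call up. It gives the time, the measured TCP pose, the force and the opening at its end, in the units of the state.
- env.read_state(): the state, without advancing time (a new reading comes with each control period).
- env.capture(name): name is "scene" or "top" or "wrist"; returns a dict with "pixels" (384x512x3 uint8, red, green, blue), "camera_matrix" (3x3 intrinsics, pixels), "T" (4x4, takes a point from camera to world coordinates). Camera axes: x right, y down, z forward; pixel columns grow to the right and rows downward; lengths in m; the calibration is good to about 2 mm. A picture is of the moment at which its call begins. There is no depth.
- env.finish_job(): hands the job in, once; it reports no verdict.
Trained networks look in a picture, given as the dict that the camera call returned (one of the last four; its "shot" number tells which), for a name from the list of things; names that differ only in an ending like _2 or _b are one class to them, and where a whole thing is asked for, a point or a joint stands for the part that bears it (a point fixed in the world has none). Each returns a list of dicts, best first, with "p" (0 to 1); they miss things now and then, are a little off and sometimes report something else, mostly with a low value. They report only what shows in the picture. A call takes as long as a camera call. They do not tell look-alikes from the thing itself.
- env.boxes_of(picture, label): "point" ([column, row] in pixels, amid what is visible of it).
- env.silhouettes(picture, label): "region" (384x512 bool, what is visible of it) and "point" ([column, row] in pixels, amid what is visible of it).
The state is a dict: "time_s": time; "qpos": joint angles; "joint_vel": joint speeds; "effort": joint torques, N m; "tool_pos": TCP position; "tcp_rot": TCP orientation; "force": force on the tool from outside, world axes, zero at the start; "ft_torque": the same for the moment, N m; "gripper_width": finger opening in m.
Only numpy, scipy, OpenCV 4.12 (cv2) and the standard library are available. Lean on these libraries where they do the work, as an engineer would, in place of code of your own. Each camera call takes 0.05 s, during which the arm holds its last target. There are 200 camera calls.

## Task

Try the three pitch-comb leaves from the wooden rack against the thread of the front spindle, teeth down through the guide above it, and find the one whose teeth sink fully into the thread; never lean hard on a leaf. Leave that leaf standing fully meshed in the guide, let go of it, and have the two that do not fit standing upright back in slots of the rack, without disturbing the mallet, the mandrel and the tin.

Things in the scene. Friction and masses are not known exactly. Their poses are not given: they have to be found in the camera images.
- leaf_1: bare steel pitch-comb leaf, about 110 g: plate 8 mm thick (x), 86 mm long (y), 40 mm high, teeth along the lower edge; above it a grip tab 40 mm long, 8 mm thick, from 40 to 78 mm up (pinch it across x, 60 to 68 mm up). Origin: mid length and thickness, at the tooth tips; z up. Stands teeth down in any one of the rack's slots at the start
- leaf_2: as leaf_1 but for the tooth pitch. The three leaves have pitches of 10, 12 and 14 mm (8, 7 and 6 trapezoidal teeth, 5.5 mm high, 20 degree flanks); which is which is not told: try them. A leaf of a wrong pitch stays up on the crests wherever it is slid
- leaf_3: as leaf_1 but for the tooth pitch; also in any one of the slots
- cradle: fixed steel plate 235 (x) by 230 (y) by 12 mm with three steel spindles parallel to its y in sprung saddles, axes 45 mm up, at x = -70 (the front one, towards the robot), +12 and +75 mm. Threads 140 mm long, crest diameter 36, root 26 mm, pitch 10, 12 and 14 mm; which one lies in front and where its crests lie along y differ each time and are not told. Origin: centre of underside, z up
- spindle_k (a joint): how far one of the three spindles is pushed down in its sprung saddles, m, 0 at rest (at most 6 mm; 8 N per mm). Which of the three places it lies in is not told
- spindle_m (a joint): the same for another of the spindles
- spindle_n (a joint): the same for the third spindle
- thread_top (a point): midpoint of the front spindle's top line, at crest height, 63 mm above the bench; axes as the cradle's. A leaf standing on the crests has its origin at this height; meshed, its tips rest on the root 5 mm lower. The fitting leaf has 0.8 mm axial backlash and drops in if within about 2 mm of in step. Lay it with its y along the spindle, either way round, within 18 mm of this point
- guide (a point): centre of the top of the guide, 31.5 mm above thread_top; axes as the cradle's. The guide is two pairs of aluminium jaws at y = -31 and +31 mm, each 10 mm long in y, leaving a slot 12 mm wide (x) from 1.5 to 31.5 mm above the crests, flared to 18 mm over its top 7 mm; jaws and posts reach 28.5 mm to either side in x. It keeps a leaf upright
- rack: fixed wooden block 200 mm (x) by 112 mm (y), 30 mm high, with three slots along its y for leaves, each 12 mm wide (x), 102 mm long (y) and 22 mm deep, flared to 18 mm at the mouth, at x = -72, 0 and +72 mm. Origin: centre of the underside; z up
- slot_near (a point): centre of the floor of the rack's slot at x = -72 mm, 8 mm above the bench; axes as the rack's
- slot_mid (a point): centre of the floor of the rack's middle slot, 8 mm above the bench
- slot_far (a point): centre of the floor of the rack's slot at x = +72 mm, 8 mm above the bench
- mallet: bystander: loose wooden mallet lying down, head 60 mm diameter and 85 mm long, handle 170 mm; origin on the bench under the head, handle towards its -x
- mandrel: bystander: loose tapered steel ring mandrel 300 mm long lying along its x, 25 mm thick at the handle end (-x); origin on the bench under its middle
- tin: bystander: open aluminium tin 56 mm wide, 60 mm high; origin at the centre of its underside
Not all that is in view belongs to the job. Leave any blue or pink look-alike of the leaf_3 alone.

How it is judged:
By the outcome, as a careful person would: the job done as asked, in the order asked, and still so for the second after the job is handed in, with the robot touching nothing.
It also fails if it takes over 72 s, if anything falls off the work surface, if the arm or the gripper's body presses on something with over 40 N, if the wrist force passes 120 N, or if a joint passes its speed limit or range.

## Working session

There is one attempt and no reset: what is moved stays moved. The work goes in short steps, Python scripts to look and compute and a tool call to move; the robot and the scene stay as the last step left them, time stands still between calls to the robot, and variables do not carry over. Pictures are saved under pics/ and viewed, about 8 in all and at most 12, crops included, and the job is handed in when it is done.

Besides the shell and the picture viewer there is one more tool, called after ">>>" in YAML: its name, and indented under it one key for each argument. arm_command: Moves the arm, as the interface text tells. Its arguments: {"type":"object","properties":{"increments":{"type":"array"},"newtons":{"type":"number"}},"required":["increments"]}

```bash
ls; mkdir -p pics
cat > h.py <<'E'
import numpy as np, cv2
from scipy.spatial.transform import Rotation as R
from rig import env
def save(p,n): cv2.imwrite('pics/'+n,p["pixels"][:,:,::-1])
def ray(p,uv):
    K=p["camera_matrix"];T=p["T"]
    d=T[:3,:3]@np.linalg.inv(K)@np.array([uv[0],uv[1],1.0]);return T[:3,3],d
def at_z(p,uv,z):
    o,d=ray(p,uv);return o+d*(z-o[2])/d[2]
def proj(p,X):
    T=p["T"];c=(np.atleast_2d(X)-T[:3,3])@T[:3,:3];q=c@p["camera_matrix"].T;return q[:,:2]/q[:,2:]
def tri(obs):
    A=np.zeros((3,3));b=np.zeros(3)
    for p,uv in obs:
        o,d=ray(p,uv);d=d/np.linalg.norm(d);M=np.eye(3)-np.outer(d,d);A+=M;b+=M@o
    return np.linalg.solve(A,b)
def st():
    s=env.read_state();return {k:np.round(s[k],4) for k in("time_s","tool_pos","tcp_rot","force","gripper_width","qpos")}
E
python3 - <<'E'
from h import *
print(st())
ps={n:env.capture(n) for n in("scene","top","wrist")}
for n,p in ps.items():
    save(p,n+'0.png');print(n,p["T"].round(3).tolist(),p["camera_matrix"].round(0).tolist())
    for l in("leaf_1","cradle","rack","mallet","mandrel","tin"):
        print(n,l,[(np.round(d["point"]).tolist(),round(d["p"],2)) for d in env.silhouettes(p,l)])
cv2.imwrite('pics/both0.png',cv2.resize(np.vstack([ps["scene"]["pixels"],ps["top"]["pixels"]])[:,:,::-1],None,fx=.78,fy=.78))
E
```

```text
pics
{'time_s': np.float64(0.0), 'tool_pos': array([0.1315, 0.5334, 0.1938]), 'tcp_rot': array([ 3.1167e+00, -3.7870e-01, -2.0000e-04]), 'force': array([ 0.2321, -0.2058, -0.7669]), 'gripper_width': np.float64(0.0854), 'qpos': array([ 1.6136e+00,  2.5570e-01,  1.0700e-01, -5.0000e-04, -1.4239e+00,
       -2.8460e-01])}
scene [[0.136, 0.702, -0.699, 1.452], [0.991, -0.092, 0.101, -0.119], [0.007, -0.706, -0.708, 0.918], [0.0, 0.0, 0.0, 1.0]] [[377.0, 0.0, 255.0], [0.0, 377.0, 196.0], [0.0, 0.0, 1.0]]
scene leaf_1 [([339.0, 176.0], 0.86), ([303.0, 205.0], 0.84), ([301.0, 175.0], 0.72), ([350.0, 214.0], 0.72), ([301.0, 189.0], 0.51)]
scene cradle [([212.0, 209.0], 0.71), ([294.0, 204.0], 0.7), ([384.0, 202.0], 0.42)]
scene rack [([292.0, 203.0], 0.56)]
scene mallet [([132.0, 211.0], 0.66), ([380.0, 201.0], 0.6), ([305.0, 205.0], 0.52)]
scene mandrel [([134.0, 213.0], 0.78)]
scene tin [([262.0, 238.0], 0.62)]
top [[0.026, -0.99, 0.135, 0.452], [-0.999, -0.028, -0.019, 0.003], [0.023, -0.135, -0.991, 1.35], [0.0, 0.0, 0.0, 1.0]] [[462.0, 0.0, 260.0], [0.0, 462.0, 196.0], [0.0, 0.0, 1.0]]
top leaf_1 [([154.0, 167.0], 0.68), ([196.0, 186.0], 0.63), ([192.0, 239.0], 0.59), ([195.0, 211.0], 0.44), ([195.0, 216.0], 0.2)]
top cradle [([297.0, 221.0], 0.69)]
top rack []
top mallet [([104.0, 187.0], 0.8), ([193.0, 238.0], 0.47)]
top mandrel [([381.0, 227.0], 0.9)]
top tin [([254.0, 147.0], 0.85)]
wrist [[-0.239, -0.917, -0.319, 0.214], [-0.971, 0.227, 0.077, 0.515], [0.002, 0.328, -0.945, 0.373], [0.0, 0.0, 0.0, 1.0]] [[291.0, 0.0, 257.0], [0.0, 291.0, 190.0], [0.0, 0.0, 1.0]]
wrist leaf_1 []
wrist cradle []
wrist rack []
wrist mallet []
wrist mandrel []
wrist tin []
```

View pics/both0.png

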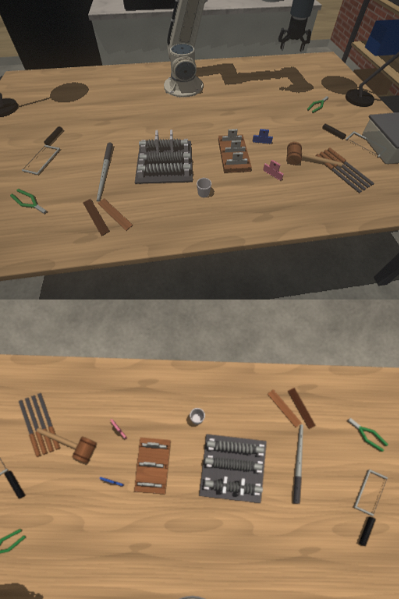

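The top view (right part of the mosaic, lower half) shows the rack near full-res pixel (195,213) with three leaves. The cradle is near (298,220), with the guide on the front spindle at the bottom. The blue and pink look-alikes lie to the left of the rack, clear of it.

Run:
```python
from h import *
p=env.capture("top");s=env.capture("scene")
hsv=cv2.cvtColor(p["pixels"],cv2.COLOR_RGB2HSV)
# rack colour sample
px=p["pixels"]; print(px[200,190],px[225,195],px[190,230],px[240,262])
for n,p_ in(("top",p),("scene",s)):
  for l in("leaf_1","cradle","slot_mid","guide","spindle_k"):
    for d in env.silhouettes(p_,l):
      r=cv2.minAreaRect(np.argwhere(d["region"])[:,::-1].astype(np.float32))
      print(n,l,np.round(d["point"],1).tolist(),round(d["p"],2),int(d["region"].sum()),np.round(cv2.boxPoints(r)).tolist())
c=cv2.resize(px[165:270,160:360],None,fx=4,fy=4,interpolation=cv2.INTER_CUBIC)
cv2.imwrite('pics/crop1.png',c[:,:,::-1])
```

```text
[139  91  58] [149  95  61] [186 145 102] [169 160 157]
top leaf_1 [197.4, 238.4] 0.67 33 [[188.0, 238.0], [188.0, 236.0], [202.0, 236.0], [202.0, 238.0]]
top leaf_1 [153.2, 168.0] 0.57 81 [[141.0, 155.0], [144.0, 153.0], [163.0, 176.0], [160.0, 178.0]]
top cradle [192.7, 185.4] 0.69 141 [[183.0, 183.0], [212.0, 183.0], [212.0, 189.0], [183.0, 189.0]]
top cradle [195.5, 213.6] 0.61 2388 [[171.0, 245.0], [180.0, 174.0], [221.0, 180.0], [212.0, 250.0]]
top cradle [297.7, 222.4] 0.56 4245 [[254.0, 252.0], [264.0, 171.0], [344.0, 180.0], [334.0, 261.0]]
top cradle [296.9, 237.3] 0.38 724 [[262.0, 240.0], [263.0, 229.0], [338.0, 237.0], [337.0, 249.0]]
top slot_mid [196.8, 214.7] 0.64 2335 [[172.0, 245.0], [180.0, 175.0], [220.0, 179.0], [212.0, 249.0]]
top slot_mid [196.3, 185.4] 0.19 179 [[186.0, 189.0], [186.0, 181.0], [213.0, 183.0], [212.0, 192.0]]
top guide [300.3, 221.7] 0.77 4113 [[255.0, 252.0], [263.0, 172.0], [343.0, 180.0], [334.0, 260.0]]
top guide [192.1, 239.3] 0.65 32 [[180.0, 236.0], [180.0, 235.0], [204.0, 237.0], [204.0, 239.0]]
top spindle_k [298.4, 209.3] 0.87 743 [[2
[... 1006 characters left out ...]
2.1] 0.9 830 [[279.0, 174.0], [314.0, 169.0], [322.0, 218.0], [287.0, 224.0]]
scene guide [212.3, 205.8] 0.93 2500 [[170.0, 168.0], [245.0, 166.0], [247.0, 234.0], [172.0, 236.0]]
scene guide [210.5, 201.1] 0.57 511 [[180.0, 196.0], [243.0, 194.0], [243.0, 204.0], [180.0, 205.0]]
scene spindle_k [213.6, 200.8] 0.74 560 [[179.0, 195.0], [243.0, 195.0], [243.0, 205.0], [179.0, 205.0]]
scene spindle_k [210.4, 214.7] 0.68 581 [[177.0, 209.0], [243.0, 209.0], [243.0, 219.0], [177.0, 219.0]]
scene spindle_k [208.2, 183.1] 0.63 419 [[178.0, 178.0], [239.0, 178.0], [239.0, 187.0], [178.0, 187.0]]
scene spindle_k [303.1, 203.4] 0.44 272 [[290.0, 195.0], [316.0, 195.0], [316.0, 210.0], [290.0, 210.0]]
```

View pics/crop1.png

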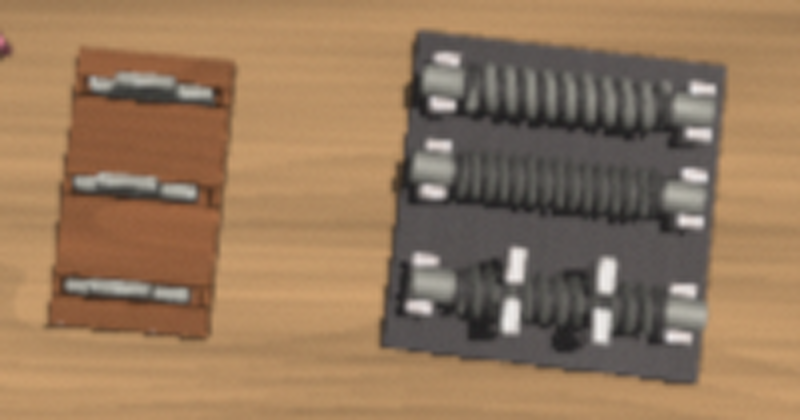

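The rack's top corners sit at crop pixels (80,47), (236,63), (209,338) and (48,326). The cradle plate's corners are at (417,31), (725,67), (695,382) and (382,345). The guide jaws show white at (515,265), (605,270), (510,315) and (603,325).

Run:
```python
from h import *
p=env.capture("top");s=env.capture("scene")
def fit(c,z,lx,ly,n):
    P=np.array([at_z(p,np.array(q)/4+[160-.375,165-.375],z) for q in c])[:,:2]
    # order: +x+y, +x-y, -x-y, -x+y
    m=np.array([[lx,ly],[lx,-ly],[-lx,-ly],[-lx,ly]])/2
    H=P-P.mean(0);a=np.arctan2((m[:,0]*H[:,1]-m[:,1]*H[:,0]).sum(),(m*H).sum())
    print(n,P.mean(0).round(4),'yaw deg',np.degrees(a).round(2),'sides',[np.linalg.norm(P[i]-P[i-1]).round(4) for i in range(4)]);return P.mean(0),a
rc,ra=fit([(80,47),(236,63),(209,338),(48,326)],.03,.2,.112,'rack')
cc,ca=fit([(417,31),(725,67),(695,382),(382,345)],.012,.235,.23,'cradle')
def T(c,a,x,y):return c+np.array([np.cos(a)*x-np.sin(a)*y,np.sin(a)*x+np.cos(a)*y])
for x in(-.072,0,.072):print('slot',T(rc,ra,x,0).round(4))
print('guide',T(cc,ca,-.07,0).round(4))
# two-view heights of spindles / rack
for a,b in(((298.4,209.3),(213.6,200.8)),((305.4,187.4),(210.4,214.7)),((196.8,214.7),(296.6,202.1))):print(tri([(p,a),(s,b)]).round(4))
# check in the scene view
print('scene rack corners',proj(s,[[*T(rc,ra,x,y),.03] for x,y in((.1,.056),(.1,-.056),(-.1,-.056),(-.1,.056))]).round(0).tolist())
c=cv2.resize(s["pixels"][155:240,165:330],None,fx=4.8,fy=4.8,interpolation=cv2.INTER_CUBIC)
for x,y in((.1,.056),(.1,-.056),(-.1,-.056),(-.1,.056)):
  for cen,ang,z,sx,sy in((rc,ra,.03,1,1),(cc,ca,.012,1.175,.115/.056)):
    u=(proj(s,[*T(cen,ang,x*sx,y*sy),z])[0]-[165,155]+.4)*4.8
    cv2.circle(c,(int(u[0]),int(u[1])),4,(255,0,0),1)
cv2.imwrite('pics/crop2.png',c[:,:,::-1])
```

```text
rack [0.5786 0.1619] yaw deg -3.5 sides [np.float64(0.2012), np.float64(0.1132), np.float64(0.1983), np.float64(0.1141)]
cradle [ 0.5796 -0.135 ] yaw deg -5.1 sides [np.float64(0.231), np.float64(0.2286), np.float64(0.2316), np.float64(0.2269)]
slot [0.5067 0.1663]
slot [0.5786 0.1619]
slot [0.6505 0.1575]
guide [ 0.5099 -0.1288]
[ 0.595  -0.1297  0.0441]
[ 0.6581 -0.1457  0.049 ]
[ 0.5766  0.1594 -0.0194]
scene rack corners [[322.0, 213.0], [288.0, 215.0], [280.0, 173.0], [311.0, 172.0]]
```

View pics/crop2.png

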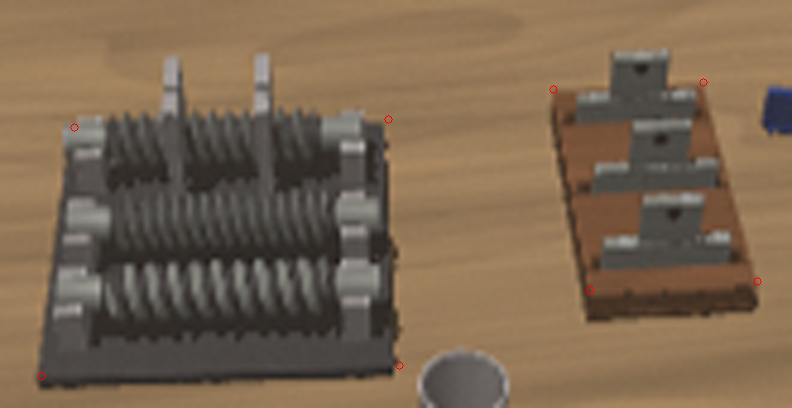

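The reprojections match the scene view, the side lengths match the text, and the spindle heights are plausible. Next I move the wrist camera over the rack.

```bash
cat >> h.py <<'E'
def inc(x,y,z,a,p=None,r=None):
    "tool increments from measured (or given) pose to TCP x,y,z with leaf-yaw a (deg)"
    s=env.read_state();p=s["tool_pos"] if p is None else p
    R0=R.from_rotvec(s["tcp_rot"] if r is None else r)
    ar=np.radians(a);Y=np.array([-np.cos(ar),-np.sin(ar),0]);Z=np.array([0,0,-1.]);G=R.from_matrix(np.c_[np.cross(Y,Z),Y,Z])
    d=R0.inv().apply(np.array([x,y,z])-p)/.03;w=(R0.inv()*G).as_rotvec(degrees=True)/5
    return np.round(np.r_[d,w],3).tolist()
E
python3 -c "
from h import *
print(inc(.5786,.12,.2,-3.5))"
```

```text
[17.769, 9.832, -0.178, -0.0, 0.001, 15.929]
```

>>> arm_command:
  increments:
    - [17.77,9.83,-0.18,0,0,15.93,0]
    - [17.77,9.83,-0.18,0,0,15.93,0]
    - [17.77,9.83,-0.18,0,0,15.93,0]
    - [17.77,9.83,-0.18,0,0,15.93,0]
    - [17.77,9.83,-0.18,0,0,15.93,0]

```text
time_s: 2.17
tool_pos: [0.2855, 0.391, 0.1968]
tcp_rot: [-2.847, 1.327, -0.0]
force: [1.3, 0.4, 0.0]
gripper_width: 0.0427
```

```bash
python3 -c "
from h import *
print(st(),inc(.5786,.12,.2,-3.5))"
```

```text
{'time_s': np.float64(2.1667), 'tool_pos': array([0.2855, 0.391 , 0.1968]), 'tcp_rot': array([-2.847 ,  1.3268, -0.    ]), 'force': array([1.3151, 0.4389, 0.0313]), 'gripper_width': np.float64(0.0427), 'qpos': array([ 1.2648e+00,  1.2300e-01, -5.1300e-02,  1.0000e-04, -1.3960e+00,
       -5.6620e-01])} [13.2, -1.673, -0.109, -0.005, 0.005, 8.705]
```

>>> arm_command:
  increments:
    - [13.2,-1.67,-0.11,0,0,8.7,0]
    - [13.2,-1.67,-0.11,0,0,8.7,0]
    - [13.2,-1.67,-0.11,0,0,8.7,0]
    - [13.2,-1.67,-0.11,0,0,8.7,0]
    - [13.2,-1.67,-0.11,0,0,8.7,0]

```text
time_s: 2.58
tool_pos: [0.4385, 0.2492, 0.1987]
tcp_rot: [-2.3, 2.138, 0.0]
force: [0.7, 1.0, 0.4]
gripper_width: 0.0428
```

```bash
python3 -c "
from h import *
print(st(),inc(.5786,.12,.2,-3.5))"
```

```text
{'time_s': np.float64(2.5833), 'tool_pos': array([0.4385, 0.2492, 0.1987]), 'tcp_rot': array([-2.3001e+00,  2.1380e+00,  2.0000e-04]), 'force': array([0.6872, 1.0008, 0.4234]), 'gripper_width': np.float64(0.0428), 'qpos': array([ 8.2780e-01,  1.6220e-01,  3.0000e-04, -1.0000e-04, -1.4076e+00,
       -7.5470e-01])} [4.636, -4.343, -0.044, -0.009, 0.012, 1.537]
```

>>> arm_command:
  increments:
    - [4.64,-4.34,-0.04,0,0,1.54,0]
    - [4.64,-4.34,-0.04,0,0,1.54,0]
    - [4.64,-4.34,-0.04,0,0,1.54,0]
    - [4.64,-4.34,-0.04,0,0,1.54,0]
    - [4.64,-4.34,-0.04,0,0,1.54,0]

```text
time_s: 3.0
tool_pos: [0.5806, 0.1168, 0.1995]
tcp_rot: [-2.15, 2.29, -0.0]
force: [0.3, 1.0, -0.3]
gripper_width: 0.0426
```

```bash
cat >> h.py <<'E'
def rackpt(x,y=0,c=(.5786,.1619),a=-3.5):
    a=np.radians(a);return np.array(c)+[np.cos(a)*x-np.sin(a)*y,np.sin(a)*x+np.cos(a)*y]
E
python3 - <<'E'
from h import *
print(st())
p=env.capture("wrist");c=p["pixels"].copy()
save(p,'w1.png')
for l in("leaf_1",):
  for d in env.silhouettes(p,l):
    r=cv2.minAreaRect(np.argwhere(d["region"])[:,::-1].astype(np.float32));print(np.round(d["point"],1).tolist(),round(d["p"],2),int(d["region"].sum()),np.round(cv2.boxPoints(r)).tolist())
def dot(X,col):
    u=proj(p,X)[0];cv2.circle(c,(int(round(u[0])),int(round(u[1]))),3,col,1)
for x in(-.1,.1):
  for y in(-.056,.056):dot([*rackpt(x,y),.03],(255,0,0))
for x in(-.072,0,.072):
  for y in(-.02,.02):dot([*rackpt(x,y),.086],(0,255,0))
cv2.imwrite('pics/w1o.png',cv2.resize(c,None,fx=1.55,fy=1.55,interpolation=cv2.INTER_CUBIC)[:,:,::-1])
E
```

```text
{'time_s': np.float64(3.0), 'tool_pos': array([0.5806, 0.1168, 0.1995]), 'tcp_rot': array([-2.1495e+00,  2.2904e+00, -5.0000e-04]), 'force': array([ 0.3109,  0.9865, -0.2594]), 'gripper_width': np.float64(0.0426), 'qpos': array([ 4.6240e-01,  3.3830e-01,  2.3520e-01,  1.0000e-04, -1.4671e+00,
       -5.2580e-01])}
[201.7, 200.6] 0.84 1039 [[189.0, 161.0], [208.0, 161.0], [211.0, 232.0], [192.0, 232.0]]
[321.3, 207.6] 0.75 1229 [[307.0, 234.0], [311.0, 162.0], [333.0, 163.0], [329.0, 236.0]]
[301.0, 304.8] 0.65 96 [[295.0, 296.0], [300.0, 295.0], [304.0, 316.0], [299.0, 317.0]]
[257.0, 205.5] 0.64 441 [[256.0, 165.0], [263.0, 165.0], [263.0, 235.0], [256.0, 235.0]]
[254.8, 20.9] 0.54 6667 [[134.0, 0.0], [347.0, 0.0], [347.0, 42.0], [134.0, 42.0]]
[166.7, 282.9] 0.44 54 [[160.0, 290.0], [177.0, 272.0], [180.0, 274.0], [162.0, 292.0]]
```

View pics/w1o.png

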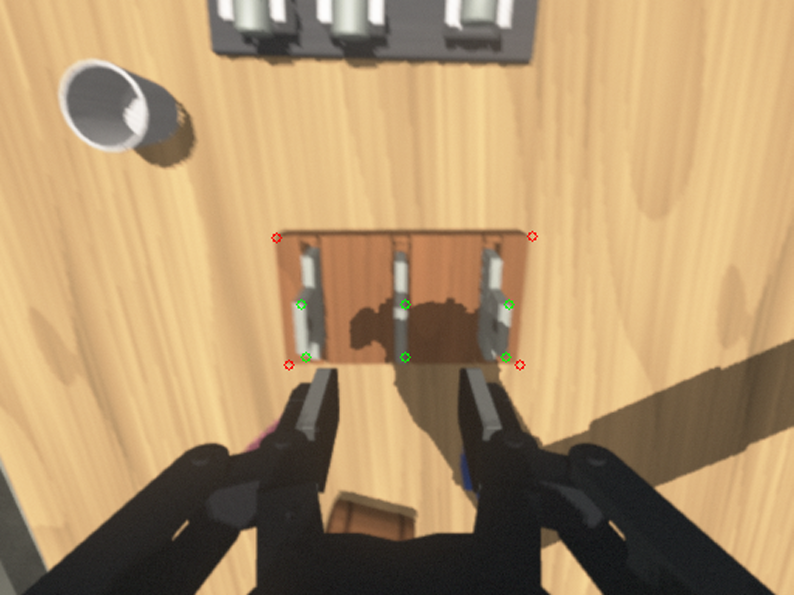

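The wrist view shows the rack overlay fitting within 2–3 mm, with the rack shifted about +2 mm in x and −3 mm in y. The leaves stand in all three slots, at zoomed columns 308, 401 and 495.

Run:
```python
from h import *
import numpy as np
p=env.capture("wrist");t=env.capture("top");print(st()["tool_pos"])
off=proj(p,[*rackpt(0),.03])[0];print(off)
# plate ends from top crop (z=.048): (left,right) of each leaf; crop px
for n,a,b in(("far",(89,85),(215,97)),("mid",(73,183),(197,194)),("near",(65,286),(190,296))):
    A,B=[at_z(t,np.array(q)/4+[160-.375,165-.375],.048) for q in(a,b)];print(n,((A+B)/2).round(4),np.linalg.norm(A-B).round(4),np.degrees(np.arctan2(-(A-B)[0],(A-B)[1])).round(1))
for d in env.silhouettes(p,"leaf_1"):
    rr=np.argwhere(d["region"])
    if 100<rr.mean(0)[0]<260:
        r0,r1=rr[:,0].min(),rr[:,0].max();c0=np.median(rr[rr[:,0]<r0+4,1]);c1=np.median(rr[rr[:,0]>r1-4,1])
        A,B=at_z(p,(c0,r0),.048),at_z(p,(c1,r1),.048);print(((A+B)/2).round(4),np.linalg.norm(A-B).round(4))
c=cv2.resize(p["pixels"][125:245,170:350],None,fx=4.4,fy=4.4,interpolation=cv2.INTER_CUBIC)
cv2.imwrite('pics/w2.png',c[:,:,::-1])
```

```text
[0.5788 0.1192 0.1993]
[260.60336716 196.05215168]
far [0.6491 0.1569 0.048 ] 0.0899 -3.8
mid [0.5792 0.1658 0.048 ] 0.0877 -3.5
near [0.507  0.1678 0.048 ] 0.0877 -3.0
[0.5808 0.1615 0.048 ] 0.0924
[0.5103 0.1636 0.048 ] 0.0924
[0.6486 0.1537 0.048 ] 0.0908
```

View pics/w2.png

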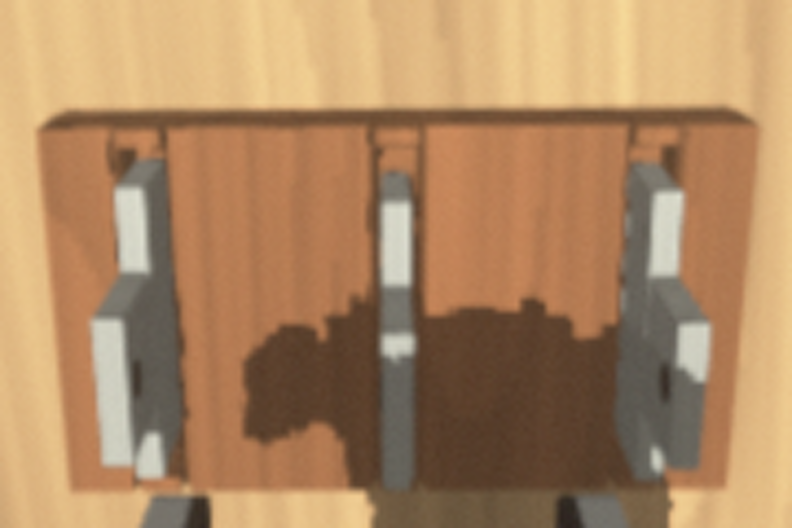

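```bash
python3 -c "
from h import *
print(inc(.509,.165,.11,-3.3),inc(.509,.165,.054,-3.3))"
```

```text
[-1.354, 2.402, 2.991, -0.004, 0.012, -0.047] [-1.352, 2.403, 4.858, -0.004, 0.012, -0.047]
```

>>> arm_command:
  increments:
    - [-1.35,2.4,2.2,0,0.01,-0.05,0]
    - [-1.35,2.4,3,0,0.01,-0.05,0]
    - [-1.35,2.4,3,0,0.01,-0.05,0]
    - [-1.35,2.4,4.4,0,0.01,-0.05,0]
    - [-1.35,2.4,4.86,0,0.01,-0.05,0]

```text
time_s: 3.67
tool_pos: [0.5039, 0.1654, 0.0496]
tcp_rot: [2.156, -2.277, -0.005]
force: [-0.9, -0.3, -1.4]
gripper_width: 0.0428
```

Run:
```python
from h import *
print(st(),inc(.509,.165,.054,-3.3))
p=env.capture("wrist");s=env.capture("scene")
c=np.hstack([p["pixels"][140:384,130:390],s["pixels"][120:242,250:380].repeat(2,0).repeat(2,1)])
cv2.imwrite('pics/w3.png',cv2.resize(c,None,fx=1.5,fy=1.5)[:,:,::-1])
```

```text
{'time_s': np.float64(3.6667), 'tool_pos': array([0.5039, 0.1654, 0.0496]), 'tcp_rot': array([ 2.1564, -2.2771, -0.0048]), 'force': array([-0.8652, -0.265 , -1.4352]), 'gripper_width': np.float64(0.0428), 'qpos': array([ 0.6108,  0.3125, -0.1958, -0.0025, -1.0683, -0.664 ])} [0.004, -0.168, -0.149, 0.068, -0.022, 0.037]
```

View pics/w3.png

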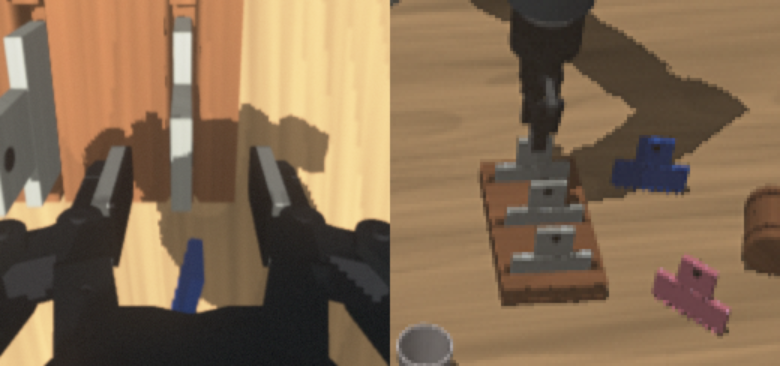

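The fingers straddle the near leaf's tab, which is centred between the pads (crop column 182, pads at 110 and 265). Closing now.

>>> arm_command:
  increments:
    - [0,-0.17,-0.15,0.07,-0.02,0.04,0]
    - [0,-0.17,-0.15,0.07,-0.02,0.04,0.7]
    - [0,-0.17,-0.15,0.07,-0.02,0.04,1]
    - [0,-0.17,-0.15,0.07,-0.02,0.04,1]
    - [0,-0.17,-0.15,0.07,-0.02,0.04,1]
  newtons: 50

```text
time_s: 4.18
tool_pos: [0.5116, 0.1649, 0.0569]
tcp_rot: [-2.154, 2.284, -0.003]
force: [0.6, 0.6, -0.6]
gripper_width: -0.0
```

```bash
python3 -c "
from h import *
print(st(),inc(.509,.165,.054,-3.3),inc(.509,.165,.15,-3.3))"
```

```text
{'time_s': np.float64(4.1833), 'tool_pos': array([0.5116, 0.1649, 0.0569]), 'tcp_rot': array([-2.1538,  2.2844, -0.0032]), 'force': array([ 0.6385,  0.5764, -0.5752]), 'gripper_width': np.float64(-0.0), 'qpos': array([ 0.6045,  0.312 , -0.1774,  0.002 , -1.0791, -0.6642])} [0.001, 0.086, 0.097, -0.033, 0.0, -0.014] [0.001, 0.077, -3.103, -0.033, 0.0, -0.014]
```

The gripper reads fully shut, so it missed the leaf. I'll look before doing anything else.

Run:
```python
from h import *
p=env.capture("wrist");s=env.capture("scene")
print(st())
c=np.hstack([p["pixels"][140:384,130:390],s["pixels"][135:196,285:350].repeat(4,0).repeat(4,1)])
cv2.imwrite('pics/w4.png',cv2.resize(c,None,fx=1.5,fy=1.5)[:,:,::-1])
print(proj(p,[st()["tool_pos"],rackpt(-.072).tolist()+[.086]]))
```

```text
{'time_s': np.float64(4.2833), 'tool_pos': array([0.5112, 0.1646, 0.0564]), 'tcp_rot': array([-2.1545,  2.2852, -0.0029]), 'force': array([ 0.2818, -0.6817, -0.1541]), 'gripper_width': np.float64(-0.0004), 'qpos': array([ 0.6045,  0.3124, -0.1782,  0.0019, -1.079 , -0.6642])}
[[257.17266218 219.51368318]
 [264.88982248 243.29128699]]
```

View pics/w4.png

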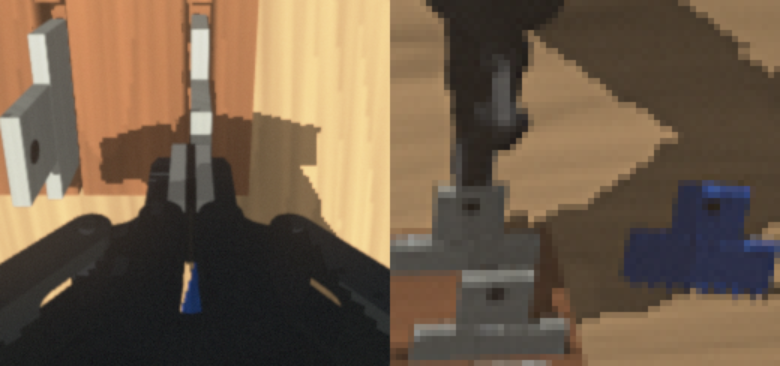

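Run:
```python
from h import *
p=env.capture("wrist");s=env.capture("scene");t=env.capture("top")
print(p["T"].round(4).tolist(), st()["tool_pos"])
print('tip tri',tri([(p,(258,236.7)),(s,(300.8,165.8))]).round(4))
# tab top, wrist: front edge (201,112); scene: top edge -y end col (435..505,187)
print('tab -y top end',tri([(p,(130+201/1.5,140+112/1.5)),(s,(285+(435-390)/6,135+186/6))]).round(4))
T=st()["tool_pos"]
print('scene proj of TCP',proj(s,[T,[.5103,.1636,.086]]).round(1).tolist(),'top',proj(t,[T]).round(1).tolist())
```

```text
[[-0.9983, 0.0547, 0.0215, 0.5058], [0.0587, 0.9431, 0.3272, 0.0811], [-0.0024, 0.3279, -0.9447, 0.2354], [0.0, 0.0, 0.0, 1.0]] [0.511  0.1646 0.056 ]
tip tri [0.5095 0.1698 0.0827]
tab -y top end [0.5061 0.1473 0.0856]
scene proj of TCP [[297.2, 173.0], [297.6, 166.3]] top [[192.4, 235.9]]
```

Triangulation puts the real fingertips at z≈0.083, so the fingers closed just above the tab. They sit about 27 mm higher than the reported TCP. z = 0.035 reported is safe under either reading, so I'll descend to that with the fingers open and close again, using the width as the test.

>>> arm_command:
  increments:
    - [0,0.08,0,0,0,0,0]
    - [0,0.08,0,0,0,0,0]
    - [0,0.08,0,0,0,0,0]
    - [0,0.08,0.4,0,0,0,0]
    - [0,0.08,0.7,0,0,0,0]

```text
time_s: 4.85
tool_pos: [0.5088, 0.1648, 0.0347]
tcp_rot: [-2.155, 2.285, -0.003]
force: [0.9, -0.0, -1.6]
gripper_width: 0.0425
```

>>> arm_command:
  increments:
    - [0,0,0,0,0,0,0.3]
    - [0,0,0,0,0,0,1]
    - [0,0,0,0,0,0,1]
    - [0,0,0,0,0,0,1]
    - [0,0,0,0,0,0,1]
  newtons: 50

```text
time_s: 5.27
tool_pos: [0.5089, 0.165, 0.0351]
tcp_rot: [-2.154, 2.285, -0.003]
force: [0.4, -0.4, -1.2]
gripper_width: 0.0064
```

```bash
python3 -c "
from h import *
print(st())
s=env.capture('scene')
for d in env.silhouettes(s,'leaf_1'):
  rr=np.argwhere(d['region']);print(d['point'],d['p'],len(rr),rr.min(0),rr.max(0))"
```

```text
{'time_s': np.float64(5.2667), 'tool_pos': array([0.5089, 0.165 , 0.0351]), 'tcp_rot': array([-2.1542,  2.2847, -0.0028]), 'force': array([ 0.3619, -0.3648, -1.1977]), 'gripper_width': np.float64(0.0064), 'qpos': array([ 0.6074,  0.3291, -0.215 ,  0.0018, -1.0251, -0.6671])}
[352.0, 215.3] 0.92 380 [205 338] [230 362]
[340.3, 174.4] 0.87 339 [165 324] [183 349]
[303.2, 189.6] 0.65 260 [180 289] [194 314]
[305.2, 205.5] 0.63 264 [195 291] [209 316]
[298.7, 179.0] 0.55 179 [170 285] [179 308]
```

The width of 6.4 mm confirms the tab is between the fingers and the offset is real. I'll regrasp 7 mm lower so the pads meet the tab at the advised height.

>>> arm_command:
  increments:
    - [0,0,0,0,0,0,0.4]
    - [0,0,0,0,0,0,0.4]
    - [0,0,0.23,0,0,0,0.4]
    - [0,0,0.23,0,0,0,0.4]
    - [0,0,0.23,0,0,0,0.4]

```text
time_s: 5.78
tool_pos: [0.5085, 0.1647, 0.0275]
tcp_rot: [-2.155, 2.286, -0.002]
force: [-0.1, 0.6, 0.0]
gripper_width: 0.0257
```

>>> arm_command:
  increments:
    - [0,0,0,0,0,0,1]
    - [0,0,0,0,0,0,1]
    - [0,0,0,0,0,0,1]
    - [0,0,0,0,0,0,1]
    - [0,0,0,0,0,0,1]
  newtons: 50

```text
time_s: 6.2
tool_pos: [0.5085, 0.1647, 0.0275]
tcp_rot: [-2.155, 2.286, -0.002]
force: [-0.0, 0.4, 0.3]
gripper_width: 0.007
```

```bash
python3 -c "
from h import *
print(st())
print(inc(.51,.165,.15,-4.5), inc(.51,-.03,.17,-5.1))"
```

```text
{'time_s': np.float64(6.2), 'tool_pos': array([0.5085, 0.1647, 0.0275]), 'tcp_rot': array([-2.155 ,  2.2856, -0.0023]), 'force': array([-0.0134,  0.4005,  0.3127]), 'gripper_width': np.float64(0.007), 'qpos': array([ 0.6075,  0.3368, -0.2254,  0.0017, -1.0081, -0.6672])}
[-0.009, -0.056, -4.083, -0.014, -0.009, 0.226] [6.48, -0.439, -4.744, -0.014, -0.009, 0.346]
```

>>> arm_command:
  increments:
    - [0,0,-0.8,0,0,0,1]
    - [0,0,-2,0,0,0,1]
    - [0,0,-3.3,0,0,0,1]
    - [0.8,0,-4.4,0,0,0.1,1]
    - [2,-0.1,-4.74,0,0,0.2,1]

```text
time_s: 6.62
tool_pos: [0.5104, 0.1065, 0.1755]
tcp_rot: [-2.133, 2.294, -0.008]
force: [0.7, -0.3, 0.0]
gripper_width: 0.007
```

>>> arm_command:
  increments:
    - [0.9,-0.05,0,0,0,0.1,1]
    - [1.8,-0.1,0,0,0,0.1,1]
    - [2.8,-0.2,0,0,0,0.1,1]
    - [3.8,-0.3,0,0,0,0.15,1]
    - [4.4,-0.34,0,0,0,0.15,1]

```text
time_s: 7.03
tool_pos: [0.5105, -0.0282, 0.1752]
tcp_rot: [-2.117, 2.31, -0.008]
force: [0.5, -0.0, -0.3]
gripper_width: 0.0065
```

>>> arm_command:
  increments:
    - [0,0,0,0,0,0,1]
    - [0,0,0,0,0,0,1]
    - [0,0,0,0,0,0,1]
    - [0,0,0,0,0,0,1]
    - [0,0,0,0,0,0,1]

```text
time_s: 7.45
tool_pos: [0.5105, -0.0273, 0.1751]
tcp_rot: [-2.118, 2.309, -0.008]
force: [0.7, 0.5, 0.1]
gripper_width: 0.0068
```

Run:
```python
from h import *
print(st())
p=env.capture("wrist");s=env.capture("scene");c=p["pixels"].copy()
g=np.array([.5099,-.1288]);a=np.radians(-5.1)
for x,y,z in [(x,y,.0945) for x in(-.0285,-.009,.009,.0285) for y in(-.036,-.026,.026,.036)]:
    X=[*(g+[np.cos(a)*x-np.sin(a)*y,np.sin(a)*x+np.cos(a)*y]),z];u=proj(p,X)[0];print((x,y),u.round(1).tolist(),end=' ')
    if 0<u[1]<384: cv2.circle(c,tuple(int(round(v)) for v in u),1,(255,0,0),-1)
k=cv2.resize(c[0:230,110:400],None,fx=2.4,fy=2.4,interpolation=cv2.INTER_CUBIC)
cv2.imwrite('pics/w5.png',k[:,:,::-1])
```

```text
{'time_s': np.float64(7.45), 'tool_pos': array([ 0.5105, -0.0273,  0.1751]), 'tcp_rot': array([-2.1183,  2.3086, -0.0082]), 'force': array([0.6956, 0.5011, 0.1326]), 'gripper_width': np.float64(0.0068), 'qpos': array([ 2.5390e-01,  1.7780e-01, -4.0900e-02,  7.0000e-04, -1.3422e+00,
       -3.4000e-01])}
(-0.0285, -0.036) [283.9, 16.5] (-0.0285, -0.026) [283.5, 30.9] (-0.0285, 0.026) [281.5, 99.5] (-0.0285, 0.036) [281.1, 111.7] (-0.009, -0.036) [259.0, 16.4] (-0.009, -0.026) [258.9, 30.8] (-0.009, 0.026) [258.6, 99.5] (-0.009, 0.036) [258.5, 111.6] (0.009, -0.036) [236.0, 16.4] (0.009, -0.026) [236.2, 30.8] (0.009, 0.026) [237.5, 99.4] (0.009, 0.036) [237.7, 111.5] (0.0285, -0.036) [211.1, 16.4] (0.0285, -0.026) [211.7, 30.7] (0.0285, 0.026) [214.6, 99.3] (0.0285, 0.036) [215.1, 111.4]
```

View pics/w5.png

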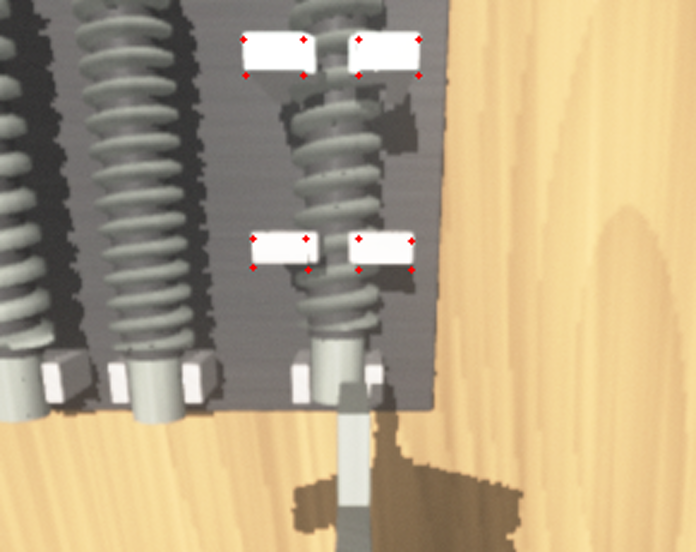

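The guide overlay fits to about 1.5 mm: jaw tops at zoomed (280,52), (385,52), (285,247) and (380,247), with the slot centre at column 333. Crest spacing is about 30 px on the front spindle and 25 px on the middle one, so the front thread looks like 12 mm. The leaf is held centred.

```bash
python3 -c "
from h import *
print(inc(.5094,-.1303,.13,-5.1),inc(.5094,-.1303,.087,-5.1))"
```

```text
[3.422, -0.243, 1.498, -0.109, 0.03, 0.034] [3.426, -0.229, 2.932, -0.109, 0.03, 0.034]
```

>>> arm_command:
  increments:
    - [1.2,-0.1,0,-0.1,0.03,0.03,1]
    - [2.4,-0.2,0.3,-0.1,0.03,0.03,1]
    - [3.42,-0.24,1,-0.1,0.03,0.03,1]
    - [3.42,-0.24,1.4,-0.1,0.03,0.03,1]
    - [3.42,-0.24,1.5,-0.1,0.03,0.03,1]

```text
time_s: 7.97
tool_pos: [0.5076, -0.1309, 0.1274]
tcp_rot: [2.116, -2.319, -0.005]
force: [-0.8, -0.2, -1.4]
gripper_width: 0.0067
```

```bash
python3 -c "
from h import *
print(st(),inc(.5094,-.1303,.1,-5.1),inc(.5094,-.1303,.086,-5.1))"
```

```text
{'time_s': np.float64(7.9667), 'tool_pos': array([ 0.5076, -0.1309,  0.1274]), 'tcp_rot': array([ 2.1165, -2.3185, -0.0048]), 'force': array([-0.7953, -0.1598, -1.3599]), 'gripper_width': np.float64(0.0067), 'qpos': array([ 4.6000e-02,  2.3810e-01, -8.7000e-02, -9.0000e-04, -1.2495e+00,
       -1.3670e-01])} [-0.024, -0.061, 0.913, 0.044, 0.004, -0.023] [-0.024, -0.063, 1.379, 0.044, 0.004, -0.023]
```

>>> arm_command:
  increments:
    - [-0.02,-0.06,0.2,0.04,0,-0.02,1]
    - [-0.02,-0.06,0.5,0.04,0,-0.02,1]
    - [-0.02,-0.06,0.9,0.04,0,-0.02,1]
    - [-0.02,-0.06,1.2,0.04,0,-0.02,1]
    - [-0.02,-0.06,1.38,0.04,0,-0.02,1]

```text
time_s: 8.38
tool_pos: [0.5091, -0.1295, 0.085]
tcp_rot: [2.121, -2.317, -0.002]
force: [-0.7, -0.4, -1.2]
gripper_width: 0.0072
```

```bash
python3 -c "
from h import *
print(st(),inc(.5094,-.1303,.081,-5.1))"
```

```text
{'time_s': np.float64(8.3833), 'tool_pos': array([ 0.5091, -0.1295,  0.085 ]), 'tcp_rot': array([ 2.1212e+00, -2.3166e+00, -2.0000e-03]), 'force': array([-0.6538, -0.4251, -1.1519]), 'gripper_width': np.float64(0.0072), 'qpos': array([ 4.8700e-02,  2.6840e-01, -1.6000e-01, -7.0000e-04, -1.1436e+00,
       -1.3640e-01])} [0.024, -0.014, 0.132, 0.015, 0.005, 0.012]
```

>>> arm_command:
  increments:
    - [0,-0.01,0.05,0,0,0,1]
    - [0,-0.01,0.09,0,0,0,1]
    - [0,-0.01,0.13,0,0,0,1]
    - [0,-0.01,0.13,0,0,0,1]
    - [0,-0.01,0.13,0,0,0,1]

```text
time_s: 8.8
tool_pos: [0.5097, -0.1294, 0.0819]
tcp_rot: [-2.121, 2.317, 0.001]
force: [-1.6, 1.5, 3.8]
gripper_width: 0.0063
```

Contact at z≈0.0825 as predicted, with about 4 N, and not meshed at this position. I'll step along the spindle in 3 mm probes.

>>> arm_command:
  increments:
    - [0,0,-0.07,0,0,0,1]
    - [0.1,0,-0.05,0,0,0,1]
    - [0.1,0,0,0,0,0,1]
    - [0.1,0,0.02,0,0,0,1]
    - [0.1,0,0.02,0,0,0,1]

```text
time_s: 9.22
tool_pos: [0.5091, -0.1325, 0.0808]
tcp_rot: [2.121, -2.317, -0.002]
force: [0.4, 0.6, -1.1]
gripper_width: 0.0069
```

>>> arm_command:
  increments:
    - [0,0,-0.07,0,0,0,1]
    - [0.1,0,-0.05,0,0,0,1]
    - [0.1,0,0,0,0,0,1]
    - [0.1,0,0.01,0,0,0,1]
    - [0.1,0,0.01,0,0,0,1]

```text
time_s: 9.63
tool_pos: [0.5093, -0.1359, 0.0814]
tcp_rot: [-2.121, 2.317, -0.0]
force: [-1.3, 0.7, 5.4]
gripper_width: 0.0069
```

>>> arm_command:
  increments:
    - [0,0,-0.07,0,0,0,1]
    - [0.1,0,-0.05,0,0,0,1]
    - [0.1,0,0,0,0,0,1]
    - [0.1,0,0.0,0,0,0,1]
    - [0.1,0,0.0,0,0,0,1]

```text
time_s: 10.05
tool_pos: [0.5094, -0.1393, 0.0818]
tcp_rot: [-2.121, 2.317, -0.002]
force: [-1.0, -1.0, 2.5]
gripper_width: 0.0068
```

At y=−0.1325 the leaf went below crest height with no force, so this leaf looks like the fitting one. I'll go back there and lower it further.

>>> arm_command:
  increments:
    - [0,0,-0.07,0,0,0,1]
    - [-0.23,0,-0.07,0,0,0,1]
    - [-0.23,0,-0.05,0,0,0,1]
    - [-0.23,0,0,0,0,0,1]
    - [-0.23,0,0.03,0,0,0,1]

```text
time_s: 10.47
tool_pos: [0.5096, -0.1321, 0.0803]
tcp_rot: [2.122, -2.316, 0.001]
force: [-0.4, 0.5, 0.4]
gripper_width: 0.0068
```

>>> arm_command:
  increments:
    - [0,0,0.02,0,0,0,1]
    - [0,0,0.04,0,0,0,1]
    - [0,0,0.06,0,0,0,1]
    - [0,0,0.07,0,0,0,1]
    - [0,0,0.07,0,0,0,1]

```text
time_s: 10.88
tool_pos: [0.5096, -0.1324, 0.0783]
tcp_rot: [2.122, -2.316, 0.001]
force: [-0.3, -1.6, 0.2]
gripper_width: 0.0067
```

>>> arm_command:
  increments:
    - [0,0,0.02,0,0,0,1]
    - [0,0,0.03,0,0,0,1]
    - [0,0,0.03,0,0,0,1]
    - [0,0,0.03,0,0,0,1]
    - [0,0,0.03,0,0,0,1]

```text
time_s: 11.3
tool_pos: [0.5097, -0.1326, 0.0776]
tcp_rot: [2.122, -2.316, 0.002]
force: [-0.1, -1.2, 1.4]
gripper_width: 0.0069
```

>>> arm_command:
  increments:
    - [0,0,0,0,0,0,0.7]
    - [0,0,0,0,0,0,0.5]
    - [0,0,0,0,0,0,0.3]
    - [0,0,0,0,0,0,0]
    - [0,0,0,0,0,0,0]

```text
time_s: 11.72
tool_pos: [0.5097, -0.1324, 0.0775]
tcp_rot: [2.122, -2.316, 0.002]
force: [-0.7, -0.2, -0.1]
gripper_width: 0.0427
```

>>> arm_command:
  increments:
    - [0,0,-0.5,0,0,0,0]
    - [0,0,-1.5,0,0,0,0]
    - [-1,0,-2.5,0,0,0,0]
    - [-2.2,0,-3.3,0,0,0,0]
    - [-3.2,0,-3.3,0,0,0,0]

```text
time_s: 12.13
tool_pos: [0.5209, -0.0359, 0.1819]
tcp_rot: [-2.116, 2.313, -0.011]
force: [1.7, 0.0, 0.4]
gripper_width: 0.0425
```

>>> arm_command:
  increments:
    - [0,0,0,0,0,0,0]
    - [0,0,0,0,0,0,0]
    - [0,0,0,0,0,0,0]
    - [0,0,0,0,0,0,0]
    - [0,0,0,0,0,0,0]

```text
time_s: 12.55
tool_pos: [0.5204, -0.0368, 0.1812]
tcp_rot: [-2.116, 2.315, -0.01]
force: [-0.1, -0.1, -0.5]
gripper_width: 0.0426
```

Run:
```python
from h import *
print(st())
w=env.capture("wrist");s=env.capture("scene");t=env.capture("top")
a=cv2.resize(w["pixels"][0:220,120:380],(390,330),interpolation=cv2.INTER_CUBIC)
b=cv2.resize(s["pixels"][150:240,165:330],(0,0),fx=4.8,fy=4.8,interpolation=cv2.INTER_CUBIC)[:432,:792]
c=cv2.resize(t["pixels"][165:265,165:350],(400,216),interpolation=cv2.INTER_CUBIC)
can=np.zeros((600,792,3),np.uint8);bb=cv2.resize(s["pixels"][150:225,170:245],None,fx=5,fy=5,interpolation=cv2.INTER_CUBIC)
can[:330,:390]=a;can[:375,400:775]=bb;can[380:596,:400]=c;can[380:596,405:765]=cv2.resize(s["pixels"][150:222,270:390],(360,216),interpolation=cv2.INTER_CUBIC)
cv2.imwrite('pics/chk.png',can[:,:,::-1])
# predicted height of tab top: meshed .058+.078=.136, crest .141
g=np.array([.5096,-.1324])
for z in(.136,.141):
    print(z,'scene',proj(s,[[*g,z]]).round(2).tolist(),'wrist',proj(w,[[g[0]+.0018,g[1]+.02,z],[g[0]-.0018,g[1]-.02,z]]).round(1).tolist())
```

```text
{'time_s': np.float64(12.55), 'tool_pos': array([ 0.5204, -0.0368,  0.1812]), 'tcp_rot': array([-2.1157,  2.3149, -0.01  ]), 'force': array([-0.1275, -0.1288, -0.5452]), 'gripper_width': np.float64(0.0426), 'qpos': array([ 0.2322,  0.1969, -0.0025,  0.003 , -1.3635, -0.3227])}
0.136 scene [[208.63, 161.98]] wrist [[260.1, 100.1], [260.3, 39.3]]
0.141 scene [[208.51, 160.78]] wrist [[260.1, 100.3], [260.3, 38.1]]
```

View pics/chk.png

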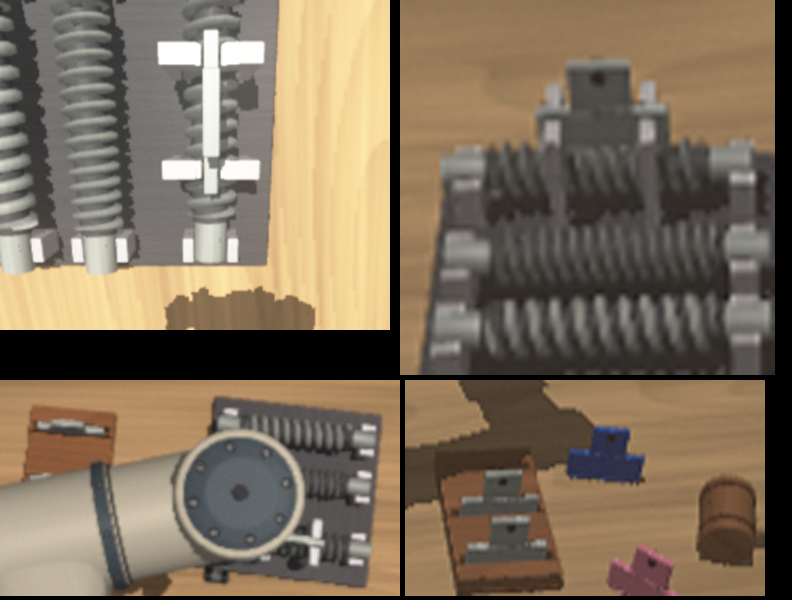

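```bash
python3 -c "
from h import *
print(env.finish_job(), st()['force'])"
```

```text
the job is handed in; nothing more can be done
the job is handed in; nothing more can be done
```

The leaf from the near slot fits. It now stands released and fully meshed in the guide, and I handed the job in at about 12.6 s. I tried only that leaf: once it meshed, the other two pitches were ruled out, so I left those leaves in the rack untouched.

**Trying the leaf:** I probed it along the spindle in 3 mm steps, with at most about 5 N on it. At three of the four places it stayed up on the crests. At y ≈ −0.132 m it sank without resistance, ending 4.9 mm below first contact at about 1.4 N, which agrees with the 5 mm given for full mesh. Crest spacing in the picture also suggests the front thread is the 12 mm one.

**Last checks:**
- **Fitted leaf:** the last pictures show it upright in the guide. I did not measure its height again after letting go; the depth comes from the arm's position just before release.
- **Other two leaves:** both are still upright in the middle and far slots.
- **Bystanders:** the arm stayed clear of the mallet, the mandrel and the tin. The last pictures show only the mallet.

**What went wrong:** the first grasp closed on nothing. The real fingertips were about 27 mm above the reported TCP, so I regrasped about 29 mm lower; the gripper width (about 7 mm) and the contact at the expected height confirmed it.

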